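Set the spring-loaded length gauge to the rider mark and hold it

ROBOT

A 6-joint arm with a two-finger parallel gripper is mounted at the origin on a cart in front of the work surface, level with it; the furniture and walls round the work are solid. World frame = base frame: x ahead of the robot, y to its left, z up, the work surface at z = 0. Lengths are in m, angles in rad, forces in N, time in s.
With the tool pointing down it reaches from about 0.35 to 0.925 m from the base axis. Payload 6.4 kg.
Tool frame: the origin (TCP) lies between the finger pads; the fingertips stand 8 mm ahead of it and the grasp point (between the pads) lies 11 mm behind it; z points along the fingers, y is the line along which they close (so a half turn about z gives the same grasp; the last joint's range is limited). The gripper opens to 94 mm and grips with 3 to 60 N. Pads are 16 mm wide; open, the fingers measure 119 mm over their backs; the gripper's body (75 mm by 177 mm) begins 78 mm behind the grasp point.
Start: joints at [-1.501, 0.245, 1.558, -0, 1.339, -0.174], TCP at [0.157, -0.631, 0.213] pointing down, gripper open.
Joint ranges: [-3.13, 3.13], [-1.02, 2.26], [0.13, 2.54], [-0.95, 4.09], [0.21, 2.88], [-2.74, 2.74]. Speed limits (rad/s): [2.57, 2.57, 3.14, 3.14, 3.14, 3.14].

INTERFACE

Orientations are given as a unit quaternion [w, x, y, z].
In Python, from workcell import bot gives the robot as it stands.
- The arm moves only by the tool play_rows, never from a script. Its argument "series" is a list of rows, each a list of 7 numbers: the shift along the tool's x, y, z in m, then the turn, a rotation vector about the tool's x, y, z in rad, then the gripper's target within -1 to 1 (fully open at 1, half-way at 0, shut at -1). A call has 1 to 20 rows; each row shifts and turns the commanded pose from where the row before left it, along the tool's axes as they then stand; what a row does not reach is not made up. A row lasts 1/8 s, in which the tool goes at most 62.5 mm and 10.7 degrees, less where a joint would pass 70% of its speed; a pose out of reach is approached as far as the arm can. A call is refused whole if a number of a shift passes 0.0625 or a number of a turn 0.188, either way. A call with a gripper value outside its range is refused whole. The fingers move at their own pace and stop on an object; the grip force is fixed at half the most. Time passes only in rows, so rows that do not move let the fingers close. It gives the time, the measured TCP pose, the force, the opening and the grip force at its end, in the units of the state.
- bot.observe(): the state, without advancing time (a new reading comes with each control period).
- bot.grab_frame(name): name is "scene" or "top"; returns the picture (420x560x3 uint8, blue, green, red); there is no depth.
- bot.get_calibration(name): a dict with "camera_matrix" (3x3 intrinsics, pixels), "k1" (the pictures are not rectified: a ray, as slopes to the right and down, at radius r is drawn at 1 + k1 r^2 times it, then the intrinsics apply), "eye" and "orientation" of the camera in the world. Camera axes: x right, y down, z forward; pixel columns grow to the right and rows downward; lengths in m; the calibration is good to about 2 mm. A picture is of the moment at which its call begins. get_calibration takes no time and is no camera call.
- bot.close_job(): hands the job in; it is judged then, once.
Trained networks look in the newest picture that a camera, given by its name, has taken for a name from the list of things; names that differ only in an ending like _2 or _b are one class to them, and where a whole thing is asked for, a point or a joint stands for the part that bears it (a point fixed in the world has none). Each returns a list of dicts, best first, with "confidence" (0 to 1); they miss things now and then, are a little off and sometimes report something else, mostly with a low value. They report only what shows in the picture. A call takes as long as a camera call. They do not tell look-alikes from the thing itself.
- bot.spot_in(camera, name): "extent" ([left, top, width, height] in pixels, round what is visible of it).
- bot.masks_of(camera, name): "pixels" (420x560 bool, what is visible of it) and "extent" ([left, top, width, height] in pixels, round what is visible of it).
- bot.place_of(camera, name): "centre" ([column, row] in pixels: a listed point, or the origin of a listed thing).
The state is a dict: "clock": time; "joint_positions": joint angles; "joint_vel": joint speeds; "effort": joint torques, N m; "position": TCP position; "orientation": TCP orientation; "contact_force": force on the tool from outside, world axes, zero at the start; "wrist_torque": the same for the moment, N m; "gripper_width": finger opening in m; "grasp_force": force on a finger pad.
Only numpy, scipy, OpenCV 4.12 (cv2) and the standard library are available. Lean on these libraries where they do the work, as an engineer would, in place of code of your own. Each camera call takes 0.05 s, during which the arm holds its last target. There are 200 camera calls.

TASK

First lift the brass can out of the way of the length gauge's arm and stand it upright, wholly on the round cork mat. Then press the gauge's lock button fully down (it stays down), take the arm by its upright post and pull the arm out along the scale until its pointer stands over the line of the brass rider. The arm springs back if let go, so finish while still holding it there; leave everything else where it is and do not let the can knock against the gauge.

Things in the scene. Friction and masses are not known exactly. Their poses are not given: they have to be found in the camera images.
- gauge: Length gauge fixed to the bench: grey square tube (26 wide, top at 50) on a dark base plate 210 x 104 x 8, and a low graduated rail (14 wide, 20 high). Origin at bench level under the tube; x = level, the way the arm comes out (roughly to the robot's right, varies), y = towards the rail (its centre line at y = +55), z up. Tube from x = -132 to +70 (mouth); arm slides along y = 0.
- gauge_arm (a joint): How far the telescoping arm (square steel bar, 14 x 14, centre 37 above the bench) is pulled out, in m: 0 = home (start), at most 0.17. Locked by the button until it is pressed. A spring pulls it home with about 2.5 N at 0 and 5.5 N at 0.17; it slides back as soon as it is let go.
- post (a point): Middle of the part to grip of the upright round steel post (diameter 16) at the arm's outer end; it stands from 47 to 89 above the bench, this point is at 70. It moves with the arm along the gauge's x axis; clear on all sides above 50.
- pointer (a point): Underside of the arm's thin pointer tip (3 wide), 55 from the post in the gauge's +y, 31 above the bench, directly beside the post (same x in the gauge's frame); it passes above the rail.
- rider_line (a point): Dark line across the middle of the small brass rider (12 long, 18 wide) clipped over the graduated rail, 24 above the bench; fixed, at a different place along the rail at each start. The arm must come out until the pointer is at the same x (gauge frame) as this line: 90 to 135 from home.
- button_top (a point): Centre of the top face of the round steel lock button (diameter 22) on top of the tube, 62 above the bench when up; nothing higher stands within 70 of it, the post is 80 from it when the arm is home.
- lock_button (a joint): How far the lock button is pressed, in m: 0 = up (locked), 0.006 = fully down (released). Moves straight down against about 3 N of friction and stays where it is left.
- brass_can: Loose open brass can, diameter 36, 64 high, 0.08 to 0.17 kg, standing on the bench in the arm's path 85 to 95 from the post. Origin at the centre of its underside, z up.
- coaster: Round cork mat, diameter 96, 5 thick, fixed flat on the bench, left or right of the gauge. Origin at the centre of its underside, z up. (Keep clear of the room's lamp shade, 0.63 m above the bench over x 0.54 to 0.69, y 0.13 to 0.28, and of the gas torch at the bench's front edge, its nozzle ending at x 0.495, y -0.24, 90 high.)
- stone_tray: Bystander: small open tray of stones, 68 x 95 x 20, on the other side of the gauge than the cork mat. Origin at the centre of its underside.
- dark_bar: Bystander: dark wooden bar, 18 x 85 x 26, beyond the rail. Origin at the centre of its underside.
- pumice: Bystander: rough pumice stone, 29 x 30 x 27, beyond the rail. Origin at the centre of its underside.
- pink_jar: Bystander: pink jar with black cap, diameter 49, 58 high, behind the gauge. Origin at the centre of its underside.
Mind the look-alikes: they are no part of the job. What is shaped like the brass_can but purple is not meant.

How it is judged:
By the outcome, as a careful person would: the job done as asked, in the order asked, and still so for the second after the job is handed in, while the arm keeps its last pose, push and grip.
It also fails if it takes over 67 s, if anything falls off the work surface, if the arm or the gripper's body presses on something with over 40 N, if the wrist force passes 120 N, or if a joint passes its speed limit or range.

## Working session

There is one attempt and no reset: what is moved stays moved. The work goes in short steps, Python scripts to look and compute and a tool call to move; the robot and the scene stay as the last step left them, time stands still between calls to the robot, and variables do not carry over. Pictures are saved under pics/ and viewed, at most 10 in all, crops included, and the job is handed in when it is done.

Besides the shell and the picture viewer there is one more tool, called after "Request:" as name(argument=value, ...) on one line, values as JSON. play_rows: Moves the arm, as the interface text tells. Its arguments: {"type":"object","properties":{"series":{"type":"array"}},"required":["series"]}

```bash
mkdir -p pics; cat > h.py <<'E'
import numpy as np, cv2
from scipy.spatial.transform import Rotation as R
from workcell import bot
def Q(q): return R.from_quat([q[1],q[2],q[3],q[0]])
def ray(cam,px):
    c=bot.get_calibration(cam); K=np.array(c["camera_matrix"],float)
    d=np.array([(px[0]-K[0,2])/K[0,0],(px[1]-K[1,2])/K[1,1]]); u=d.copy()
    for _ in range(30): u=d/(1+c["k1"]*(u@u))
    return np.array(c["eye"],float), Q(c["orientation"]).apply([u[0],u[1],1.])
def at(cam,px,z):
    e,d=ray(cam,px); return e+d*(z-e[2])/d[2]
def proj(cam,p):
    c=bot.get_calibration(cam); K=np.array(c["camera_matrix"],float)
    v=Q(c["orientation"]).inv().apply(np.array(p,float)-c["eye"]); u=v[:2]/v[2]; u=u*(1+c["k1"]*(u@u))
    return K[[0,1],[0,1]]*u+K[:2,2]
def snap(cam,f):
    im=np.array(bot.grab_frame(cam)); cv2.imwrite(f,im); return im
E
python3 - <<'E'
from h import *
Z=dict(post=.07,pointer=.031,rider_line=.024,button_top=.062,brass_can=0,coaster=0,stone_tray=0,dark_bar=0,pumice=0,pink_jar=0,gauge=0)
for c in("top","scene"):
    snap(c,f"pics/{c}0.png"); print(c,bot.get_calibration(c)["eye"])
    for n,z in Z.items():
        for r in bot.place_of(c,n)[:3]: print(n,round(r["confidence"],2),np.round(r["centre"],1),np.round(at(c,r["centre"],z),4)[:2])
print(bot.observe())
E
```

```text
top [ 0.3639518  -0.09111757  1.24635787]
post 0.59 [304.  230.4] [ 0.5659 -0.1317]
pointer 0.67 [301.3 214.4] [ 0.6193 -0.1202]
rider_line 0.72 [266.7 233.8] [ 0.5514 -0.0253]
rider_line 0.51 [346.3 220.6] [ 0.6171 -0.2551]
button_top 0.73 [267.3 231. ] [ 0.5538 -0.0281]
button_top 0.59 [272.9 231.9] [ 0.553  -0.0443]
brass_can 0.68 [332.7 234.6] [ 0.5748 -0.221 ]
brass_can 0.57 [361.8 260.2] [ 0.5077 -0.3143]
stone_tray 0.9 [180.  247.6] [0.4837 0.2295]
dark_bar 0.5 [281.8 195.8] [ 0.6768 -0.0558]
pumice 0.43 [318.9 197.8] [ 0.6833 -0.1691]
pumice 0.23 [335.8 237.5] [ 0.5671 -0.2311]
pink_jar 0.56 [199.6 170.1] [0.7303 0.208 ]
gauge 0.91 [266.9 232.7] [ 0.5585 -0.0242]
gauge 0.73 [302.4 231.5] [ 0.5741 -0.1296]
scene [ 0.02678382 -0.91065231  1.01215632]
post 0.72 [283.9 237.6] [ 0.5488 -0.1414]
pointer 0.61 [325.4 239.5] [ 0.6622 -0.1755]
pointer 0.54 [298.7 235.4] [ 0.6094 -0.124 ]
rider_line 0.52 [333.2 268.2] [ 0.6219 -0.2647]
button_top 0.65 [327.7 241. ] [ 0.644  -0.2064]
brass_can 0.58 [306. 274.] [ 0.5636 -0.2271]
brass_can 0.57 [303.7 310.4] [ 0.4921 -0.3197]
coaster 0.69 
[... 345 characters left out ...]
106699e+00,  2.45114079e-01,  1.55776669e+00, -2.13857459e-05,
        1.33868568e+00, -1.74057315e-01]), 'joint_vel': array([ 2.20710130e-04,  4.68218851e-05,  1.30959856e-03, -7.35691721e-04,
        2.03699680e-03, -8.64304379e-04]), 'effort': array([ 6.54757932e-04, -4.15840387e+01, -3.14872241e+01,  6.85693533e-02,
        2.88820808e-02,  6.37287087e-06]), 'position': array([ 0.15692544, -0.63080172,  0.21346417]), 'orientation': array([ 1.25417756e-05,  9.92579903e-01,  1.21594144e-01, -1.10751521e-05]), 'contact_force': array([ 0.06328864, -0.54386394, -0.25667737]), 'wrist_torque': array([0.01866223, 0.00235586, 0.00377973]), 'grasp_force': 0.0, 'gripper_width': 0.09391703766850547}
```

View pics/top0.png

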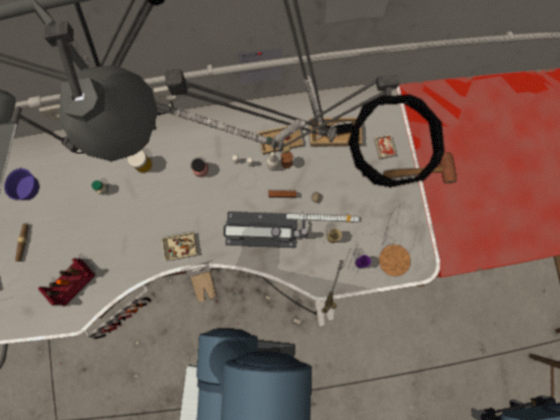

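View pics/scene0.png

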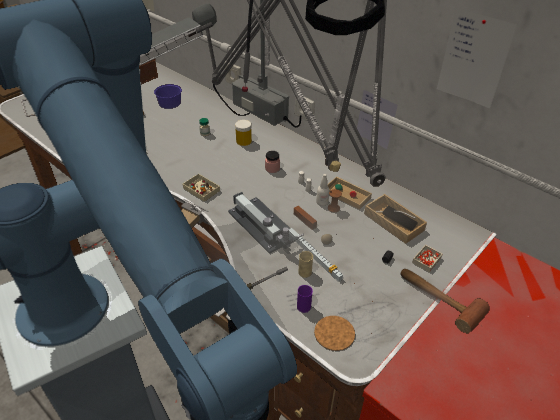

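The top picture shows the gauge around (262,230), the rail running to (360,219), the brass can at (334,234), the purple can at (362,261), the mat at (395,260) and the torch at (330,290). The scene picture agrees: can (306,262), purple can (305,298), mat (335,333), rider near (333,268). Next I'll look at enlarged crops.

```bash
python3 - <<'E'
from h import *
a=cv2.imread("pics/top0.png")[190:280,215:415]; b=cv2.imread("pics/scene0.png")[185:350,220:360]
cv2.imwrite("pics/topc.png",cv2.resize(a,None,fx=4,fy=4,interpolation=cv2.INTER_CUBIC))
cv2.imwrite("pics/scenec.png",cv2.resize(b,None,fx=3.6,fy=3.6,interpolation=cv2.INTER_CUBIC))
E
```

```text
(no output)
```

View pics/topc.png

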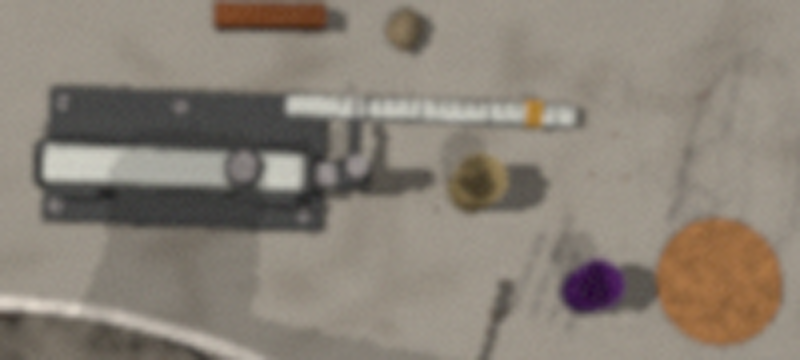

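View pics/scenec.png

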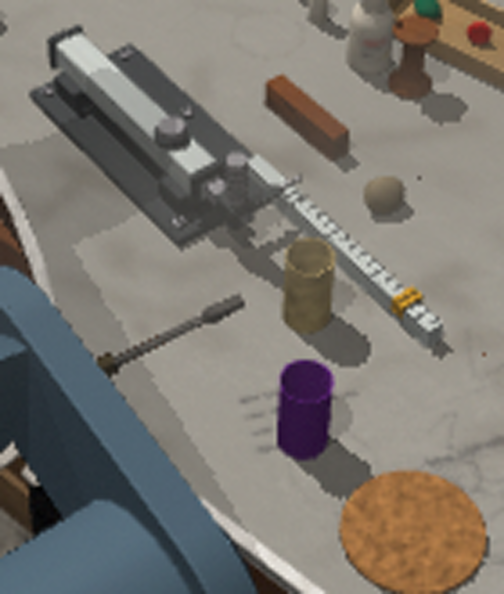

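The crops (top at 4x, scene at 3.6x) show the tube, button (243,167), post (357,165), brass can (477,182), orange rider (535,113) and mat (719,282) in the top view. In the scene view the rider is at (407,301), the post at (237,165) and the can rim at (310,255).

```bash
cat > fit.py <<'E'
from h import *
from scipy.optimize import least_squares
T=lambda x,y:((x+.5)/4-.5+215,(y+.5)/4-.5+190)
S=lambda x,y:((x+.5)/3.6-.5+220,(y+.5)/3.6-.5+185)
def orange(f,box):
    im=cv2.imread(f); h=cv2.cvtColor(im,cv2.COLOR_BGR2HSV); m=np.zeros(im.shape[:2],float)
    x0,y0,x1,y1=box; s=h[y0:y1,x0:x1]; w=np.where((s[...,1]>140)&(s[...,0]>8)&(s[...,0]<30),s[...,1].astype(float),0)
    ys,xs=np.mgrid[y0:y1,x0:x1]; print("orange n",(w>0).sum()); return (xs*w).sum()/w.sum(),(ys*w).sum()/w.sum()
rt=orange("pics/top0.png",(340,210,356,228)); rs=orange("pics/scene0.png",(324,260,341,276))
print("rider px",rt,rs, at("top",rt,.024),at("scene",rs,.022))
# gauge pts (cam,pixel,fn(p)->gauge xyz) ; p=[x0,y0,yaw,post,button,rider]
P=[("top",T(306,153),lambda p:(.07,.013,.05)),("top",T(304,191),lambda p:(.07,-.013,.05)),
("top",T(243,167),lambda p:(p[4],0,.062)),("top",T(357,164),lambda p:(p[3],0,.089)),
("top",T(288,105),lambda p:(p[6],.055,.02)),("top",T(580,117),lambda p:(p[7],.055,.02)),("top",rt,lambda p:(p[5],.055,.023)),
("scene",S(213,165),lambda p:(.07,.013,.05)),("scene",S(190,183),lambda p:(.07,-.013,.05)),
("scene",S(171,127),lambda p:(p[4],0,.062)),("scene",S(237,158),lambda p:(p[3],0,.089)),("scene",rs,lambda p:(p[5],.055,.021)),
("top",T(52,87),lambda p:(p[8],.0+p[9],.008)),("top",T(329,97),lambda p:(p[8]+.21,p[9],.008)),("top",T(325,229),lambda p:(p[8]+.21,p[9]-.104,.008)),("top",T(43,220),lambda p:(p[8],p[9]-.104,.008))]
def W(p,g): 
    c,s=np.cos(p[2]),np.sin(p[2]); return np.array([p[0]+c*g[0]-s*g[1],p[1]+s*g[0]+c*g[1],g[2]])
f=lambda p:np.concatenate([proj(c,W(p,fn(p)))-px for c,px,fn in P])
r=least_squares(f,[.555,-.03,-1.6,.1,.02,.22,.05,.27,-.135,.07],loss="soft_l1",x_scale=.01)
p=r.x; print(np.round(p,4)); print(np.round(f(p).reshape(-1,2),2).tolist())
for n,g in dict(post=(p[3],0,.07),button=(p[4],0,.062),rider=(p[5],.055,.024),goalpost=(p[5],0,.07)).items(): print(n,np.round(W(p,g),4))
print("can",at("top",T(479,181),.064),at("scene",S(310,258),.064),"bottom",at("scene",S(307,321),0.0))
print("purple",at("top",T(593,286),.064),at("scene",S(306,382),.064))
print("mat",at("top",T(719,282),.005),at("scene",S(413,531),.005))
E
python3 fit.py
python3 - <<'E'
from h import *
for c in("top","scene"):
  bot.grab_frame(c)
  for n in("coaster","brass_can","post","gauge_arm","rider_line"):
    for r in bot.masks_of(c,n)[:2]:
        ys,xs=np.nonzero(r["pixels"]); print(c,n,round(r["confidence"],2),r["extent"],round(xs.mean(),1),round(ys.mean(),1))
E
```

```text
orange n 15
orange n 34
rider px (np.float64(348.021821233739), np.float64(217.9865715484683)) (np.float64(332.06044848878776), np.float64(268.05882352941177)) [ 0.62551685 -0.25956375  0.024     ] [ 0.6208545  -0.26140339  0.022     ]
[ 0.5515 -0.0258 -1.4949  0.1056  0.026   0.2387  0.0562  0.2741 -0.1227
  0.0681]
[[-0.11, 0.91], [0.09, 0.34], [0.13, 0.64], [0.05, 0.87], [-0.02, 0.52], [-0.0, 0.13], [-0.03, 0.41], [2.05, -1.02], [0.75, -2.01], [0.29, -0.69], [-0.14, 0.03], [0.69, -0.73], [-0.17, -0.61], [0.17, -0.59], [0.13, 0.81], [-0.13, 0.38]]
post [ 0.5596 -0.1311  0.07  ]
button [ 0.5535 -0.0517  0.062 ]
rider [ 0.6245 -0.2597  0.024 ]
goalpost [ 0.5697 -0.2639  0.07  ]
can [ 0.56373779 -0.21918281  0.064     ] [ 0.56280367 -0.22178706  0.064     ] bottom [ 0.56161347 -0.22503292  0.        ]
purple [ 0.4980419  -0.30605864  0.064     ] [ 0.4971149  -0.31131509  0.064     ]
mat [ 0.51768308 -0.41072672  0.005     ] [ 0.51519965 -0.4124631   0.005     ]
top coaster 0.56 [378.2, 246.9, 33.7, 30.5] 394.3 260.0
top brass_can 0.55 [330.3, 226.0, 13.1, 18.8] 333.9 235.0
top brass_can 0.51 [357.3, 254.0, 10.9, 17.3] 362.5 261.7
scene coaster 0.83 [316.0, 317.9, 36.3, 35.5] 334.3 333.0
scene brass_can 0.94 [297.0, 287.4, 13.4, 26.7] 304.1 298.6
scene brass_can 0.73 [299.0, 251.8, 13.7, 23.7] 305.2 263.5
scene post 0.77 [275.7, 231.3, 22.8, 17.5] 285.5 238.2
scene gauge_arm 0.66 [274.3, 226.9, 25.1, 21.6] 285.3 238.6
scene rider_line 0.37 [302.3, 252.3, 7.8, 23.6] 305.0 264.0
scene rider_line 0.35 [330.3, 265.1, 12.1, 8.6] 332.4 267.9
```

Request:
play_rows(series=[[0,0,0,0,0,0.168,0.6],[0.0312,-0.027,0,0,0,0,0.6],[0.0312,-0.027,0,0,0,0,0.6],[0.0312,-0.027,0,0,0,0,0.6],[0.0312,-0.027,0,0,0,0,0.6],[0.0312,-0.027,0,0,0,0,0.6],[0.0312,-0.027,0,0,0,0,0.6],[0.0312,-0.027,0,0,0,0,0.6],[0.0312,-0.027,0,0,0,0,0.6],[0.0312,-0.027,0,0,0,0,0.6],[0.0312,-0.027,0,0,0,0,0.6],[0.0312,-0.027,0,0,0,0,0.6],[0.0312,-0.027,0,0,0,0,0.6],[0.0312,-0.027,0,0,0,0,0.6],[0.0312,-0.027,0,0,0,0,0.6],[0,0,0,0,0,0,0.6],[0,0,0,0,0,0,0.6]])

```text
clock: 3.92
position: [0.5634, -0.2211, 0.2134]
orientation: [0.0, 0.999, 0.038, -0.0]
contact_force: [0.1, 0.4, 0.1]
gripper_width: 0.0752
grasp_force: 0.0
```

Request:
play_rows(series=[[0,0,0.04,0,0,0,0.6],[0,0,0.04,0,0,0,0.6],[0,0,0.04,0,0,0,0.6],[0,0,0.03,0,0,0,0.6],[0,0,0.02,0,0,0,0.6],[0,0,0.011,0,0,0,0.6],[0,0,0,0,0,0,0.6]])

```text
clock: 4.8
position: [0.5637, -0.2211, 0.0324]
orientation: [-0.0, 0.999, 0.038, -0.0]
contact_force: [-1.1, 0.2, 0.4]
gripper_width: 0.0754
grasp_force: 0.0
```

Request:
play_rows(series=[[0,0,0,0,0,0,0.2],[0,0,0,0,0,0,0.0],[0,0,0,0,0,0,-0.15],[0,0,0,0,0,0,-0.4],[0,0,0,0,0,0,-0.6],[0,0,0,0,0,0,-0.6]])

```text
clock: 5.55
position: [0.564, -0.2208, 0.0326]
orientation: [0.0, 0.999, 0.038, 0.0]
contact_force: [0.1, 0.2, 1.0]
gripper_width: 0.0351
grasp_force: 30.0
```

Request:
play_rows(series=[[0,0,-0.02,0,0,0,-0.6],[0,0,-0.04,0,0,0,-0.6],[0,0,-0.04,0,0,0,-0.6],[0,0,-0.02,0,0,0,-0.6],[-0.0103,0.0311,0,0,0,0,-0.6],[-0.0103,0.0311,0,0,0,0,-0.6],[-0.0103,0.0311,0,0,0,0,-0.6],[-0.0103,0.0311,0,0,0,0,-0.6],[-0.0103,0.0311,0,0,0,0,-0.6],[-0.0103,0.0311,0,0,0,0,-0.6],[0,0,0,0,0,0,-0.6],[0,0,0,0,0,0,-0.6]])

```text
clock: 7.05
position: [0.5162, -0.4107, 0.152]
orientation: [-0.001, 0.999, 0.038, -0.0]
contact_force: [-0.0, 0.1, -1.4]
gripper_width: 0.0351
grasp_force: 30.0
```

```bash
python3 - <<'E'
from h import *
im=snap("scene","pics/s1.png"); cv2.imwrite("pics/s1c.png",cv2.resize(im[180:360,220:400],None,fx=3.2,fy=3.2,interpolation=cv2.INTER_CUBIC))
o=bot.observe(); print(o["position"],o["gripper_width"],o["grasp_force"],o["contact_force"])
E
```

```text
[ 0.51638754 -0.4104557   0.15208974] 0.035115072228706606 29.999699985492043 [-0.01307036  0.1532463  -1.17034406]
```

View pics/s1c.png

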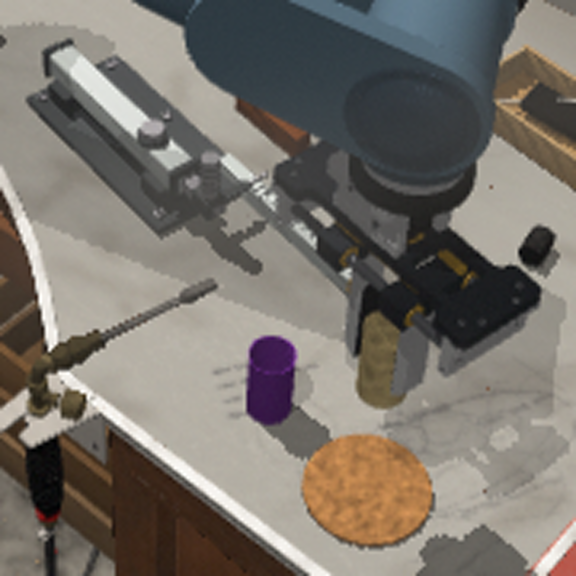

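The can is held upright at (380,360) in the crop, above the mat at (367,490), and the purple can at (270,380) is untouched. Lowering it now.

Request:
play_rows(series=[[0,0,0.03,0,0,0,-0.6],[0,0,0.04,0,0,0,-0.6],[0,0,0.03,0,0,0,-0.6],[0,0,0.01,0,0,0,-0.6],[0,0,0.003,0,0,0,-0.6],[0,0,0.001,0,0,0,-0.6],[0,0,0,0,0,0,-0.6]])

```text
clock: 7.98
position: [0.517, -0.4121, 0.0398]
orientation: [0.001, 0.999, 0.038, 0.001]
contact_force: [-0.1, 0.5, -0.9]
gripper_width: 0.0349
grasp_force: 30.0
```

Request:
play_rows(series=[[0,0,0.001,0,0,0,-0.6],[0,0,0.001,0,0,0,-0.6],[0,0,0,0,0,0,-0.6]])

```text
clock: 8.35
position: [0.5167, -0.4119, 0.0376]
orientation: [0.0, 0.999, 0.038, 0.0]
contact_force: [-1.5, 1.6, 6.0]
gripper_width: 0.0347
grasp_force: 30.0
```

Request:
play_rows(series=[[0,0,0,0,0,0,-0.15],[0,0,0,0,0,0,0.1],[0,0,0,0,0,0,0.2],[0,0,0,0,0,0,0.2],[0,0,-0.01,0,0,0,0.2],[0,0,-0.03,0,0,0,0.2],[0,0,-0.05,0,0,0,0.2],[0,0,-0.05,0,0,0,0.2],[0.0071,-0.0396,0,0,0,0,-1],[0.0071,-0.0396,0,0,0,0,-1],[0.0071,-0.0396,0,0,0,0,-1],[0.0071,-0.0396,0,0,0,0,-1],[0.0071,-0.0396,0,0,0,0,-1],[0.0071,-0.0396,0,0,0,0,-1],[0.0071,-0.0396,0,0,0,0,-1],[0.0071,-0.0396,0,0,0,0,-1],[0.0071,-0.0396,0,0,0,0,-1],[0,0,0,0,0,0,-1],[0,0,0,0,0,0,-1]])

```text
clock: 10.72
position: [0.5532, -0.0519, 0.177]
orientation: [0.0, 0.999, 0.038, 0.0]
contact_force: [0.3, 0.1, 0.2]
gripper_width: 0.0008
grasp_force: 0.0
```

```bash
python3 - <<'E'
from h import *
im=snap("scene","pics/s2.png"); cv2.imwrite("pics/s2c.png",cv2.resize(im[160:360,220:400],None,fx=2.9,fy=2.9,interpolation=cv2.INTER_CUBIC))
o=bot.observe(); print(o["position"],o["gripper_width"],o["contact_force"])
E
```

```text
[ 0.5531744  -0.05221467  0.17686588] 0.0003087339771058827 [-0.36613033 -0.22952801  0.37855341]
```

View pics/s2c.png

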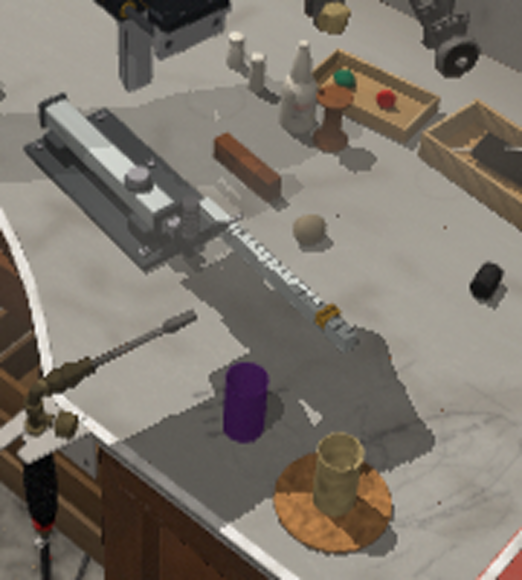

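The can stands upright in the middle of the mat, at (335,480) in the crop, and the closed fingers hang above the gauge. Pressing the button next.

Request:
play_rows(series=[[0,0,0.04,0,0,0,-1],[0,0,0.04,0,0,0,-1],[0,0,0.02,0,0,0,-1],[0,0,0,0,0,0,-1],[0,0,0.003,0,0,0,-1],[0,0,0.003,0,0,0,-1],[0,0,0.002,0,0,0,-1],[0,0,0.002,0,0,0,-1],[0,0,0,0,0,0,-1]])

```text
clock: 11.9
position: [0.5537, -0.0516, 0.0669]
orientation: [0.0, 0.999, 0.038, 0.001]
contact_force: [0.4, -1.6, 2.9]
gripper_width: 0.0002
grasp_force: 1.2
```

Request:
play_rows(series=[[0,0,0.001,0,0,0,-1],[0,0,0.001,0,0,0,-1],[0,0,0,0,0,0,-1]])

```text
clock: 12.28
position: [0.5534, -0.0514, 0.0646]
orientation: [0.0, 0.999, 0.038, 0.0]
contact_force: [1.1, -0.9, 2.8]
gripper_width: 0.0002
grasp_force: 0.8
```

Request:
play_rows(series=[[0,0,0.001,0,0,0,-1],[0,0,0.001,0,0,0,-1],[0,0,0,0,0,0,-1]])

```text
clock: 12.65
position: [0.5537, -0.0516, 0.0641]
orientation: [0.0, 0.999, 0.038, 0.0]
contact_force: [-2.6, -1.3, 12.5]
gripper_width: 0.0004
grasp_force: 6.0
```

Request:
play_rows(series=[[0,0,0.001,0,0,0,-1],[0,0,0,0,0,0,-1],[0,0,-0.02,0,0,0,-1],[0,0,-0.04,0,0,0,-1],[0,0,-0.04,0,0,0,-1],[0,0.0266,0,0,0,0,0.3],[0,0.0266,0,0,0,0,0.3],[0,0.0266,0,0,0,0,0.3],[0,0,0,0,0,0,0.3],[0,0,0,0,0,0,0.3],[0,0,0,0,0,0,0.3],[0,0,0,0,0,0,0.3]])

```text
clock: 14.15
position: [0.559, -0.1301, 0.1614]
orientation: [-0.0, 0.999, 0.038, -0.0]
contact_force: [-0.6, -0.0, -0.8]
gripper_width: 0.061
grasp_force: 0.0
```

```bash
python3 - <<'E'
from h import *
o=bot.observe(); print(o["position"],o["gripper_width"],o["contact_force"])
for c in("scene","top"):
  im=snap(c,f"pics/{c}3.png")
  for n,z in dict(button_top=.056,post=.07,pointer=.031).items():
    for r in bot.place_of(c,n)[:2]: print(c,n,round(r["confidence"],2),np.round(r["centre"],1),np.round(at(c,r["centre"],z),4)[:2])
a=cv2.imread("pics/scene3.png")[185:275,220:350]
cv2.imwrite("pics/s3c.png",cv2.resize(a,None,fx=5,fy=5,interpolation=cv2.INTER_CUBIC))
E
```

```text
[ 0.55903757 -0.13014349  0.16138444] 0.06099192487026895 [-0.55176248 -0.04784555 -0.84438936]
scene button_top 0.53 [267.1 219.5] [ 0.5555 -0.0467]
scene post 0.69 [286.6 236.5] [ 0.557  -0.1418]
scene pointer 0.61 [300.3 237.7] [ 0.6081 -0.1336]
```

View pics/s3c.png

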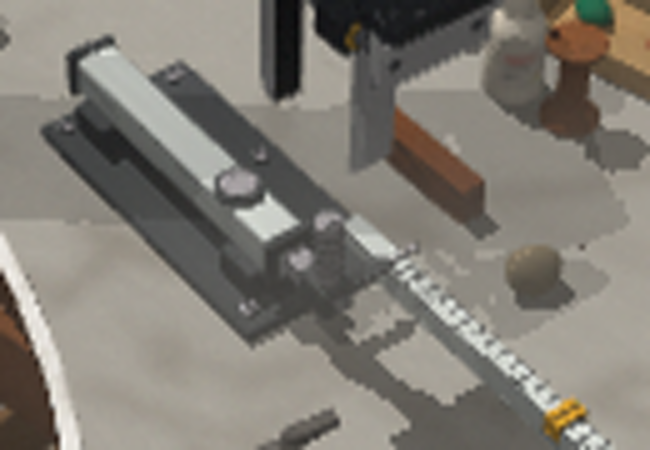

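The button sits visibly lower at (240,185) in the crop, and the post at (328,240) is clear between the open fingers. Lowering onto it.

Request:
play_rows(series=[[0,0.001,0.03,0,0,0,0.3],[0,0,0.03,0,0,0,0.3],[0,0,0.025,0,0,0,0.3],[0,0,0.01,0,0,0,0.3],[0,0,0,0,0,0,0.3],[0,0,0,0,0,0,0]])

```text
clock: 15.3
position: [0.5601, -0.1323, 0.0677]
orientation: [0.0, 0.999, 0.038, 0.001]
contact_force: [0.2, 0.4, 0.6]
gripper_width: 0.0541
grasp_force: 0.0
```

Request:
play_rows(series=[[0,0,0,0,0,0,-0.2],[0,0,0,0,0,0,-0.4],[0,0,0,0,0,0,-0.55],[0,0,0,0,0,0,-0.7],[0,0,0,0,0,0,-0.9],[0,0,0,0,0,0,-0.9],[0,0,0,0,0,0,-0.9]])

```text
clock: 16.18
position: [0.5592, -0.132, 0.0665]
orientation: [0.0, 0.999, 0.038, 0.0]
contact_force: [-0.2, -1.0, 0.9]
gripper_width: 0.0154
grasp_force: 30.0
```

Request:
play_rows(series=[[0,0.005,0,0,0,0,-0.9],[0,0.01,0,0,0,0,-0.9],[0,0.015,0,0,0,0,-0.9],[0,0.015,0,0,0,0,-0.9],[0,0.015,0,0,0,0,-0.9],[0,0,0,0,0,0,-0.9]])

```text
clock: 16.92
position: [0.5637, -0.1933, 0.0664]
orientation: [0.0, 0.999, 0.037, -0.0]
contact_force: [-0.9, 2.9, 3.1]
gripper_width: 0.0153
grasp_force: 30.0
```

Request:
play_rows(series=[[0,0.015,0,0,0,0,-0.9],[0,0.015,0,0,0,0,-0.9],[0,0.015,0,0,0,0,-0.9],[0,0.01,0,0,0,0,-0.9],[0,0.008,0,0,0,0,-0.9],[0,0.004,0,0,0,0,-0.9],[0,0,0,0,0,0,-0.9],[0,0,0,0,0,0,-0.9]])

```text
clock: 17.92
position: [0.5684, -0.2583, 0.0664]
orientation: [-0.0, 0.999, 0.038, -0.001]
contact_force: [-3.2, 4.1, 3.9]
gripper_width: 0.0154
grasp_force: 30.0
```

```bash
python3 - <<'E'
from h import *
o=bot.observe(); print(o["position"],o["gripper_width"],o["contact_force"])
ims=[]
for c,b in(("scene",(290,235,355,285)),("top",(315,195,380,245))):
  im=snap(c,f"pics/{c}4.png"); x0,y0,x1,y1=b
  ims.append(cv2.resize(im[y0:y1,x0:x1],None,fx=6,fy=6,interpolation=cv2.INTER_CUBIC))
  for n,z in dict(post=.07,pointer=.031,rider_line=.024).items():
    for r in bot.place_of(c,n)[:2]: print(c,n,round(r["confidence"],2),np.round(r["centre"],1),np.round(at(c,r["centre"],z),4)[:2])
p=o["position"]; a=np.array([.0758,-.9971]); b=np.array([.9971,.0758])
q=p[:2]+.055*b; print("pointer exp",proj("scene",[*q,.031]),proj("top",[*q,.031]))
cv2.imwrite("pics/s4c.png",np.hstack(ims))
E
```

```text
[ 0.56839165 -0.25826271  0.06644831] 0.015352221030010216 [-3.18958862  4.08656804  3.91582832]
scene pointer 0.75 [330.  264.7] [ 0.6179 -0.2553]
scene rider_line 0.39 [333.5 267.9] [ 0.6231 -0.2643]
top post 0.71 [267.5 232.9] [ 0.5472 -0.0298]
pointer exp [331.37937025 263.58617637] [346.48801475 218.07921697]
```

View pics/s4c.png

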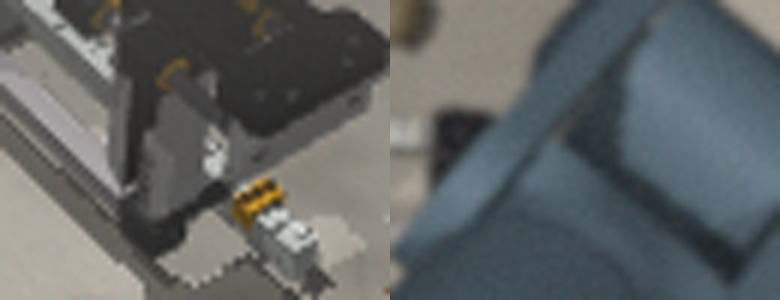

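```bash
cat > ov.py <<'E'
from h import *
import sys
G=np.array([.5515,-.0258]); th=-1.4949; ax=np.array([np.cos(th),np.sin(th)]); ay=np.array([-ax[1],ax[0]])
def w(x,y,z): return [*(G+ax*x+ay*y),z]
def avg(c,n=6): return np.mean([np.array(bot.grab_frame(c),float) for _ in range(n)],0).astype(np.uint8)
def panel(im,cam,box,lines,s=15):
    x0,y0=box; o=cv2.resize(im[y0:y0+20,x0:x0+26],None,fx=s,fy=s,interpolation=cv2.INTER_CUBIC)
    for a,b,col in lines:
        p=[tuple(np.int32(np.round(((proj(cam,q)-[x0,y0])+.5)*s))) for q in(a,b)]
        cv2.line(o,tuple(map(int,p[0])),tuple(map(int,p[1])),col,1,cv2.LINE_AA)
    return o
E
python3 - <<'E'
from ov import *
s0=cv2.imread("pics/scene2.png") if False else cv2.imread("pics/s2.png"); t0=cv2.imread("pics/top0.png")
s4=avg("scene"); cv2.imwrite("pics/s4avg.png",s4)
xr=.2387; xp=np.dot(np.array(bot.observe()["position"][:2])-G,ax); print("post x",xp)
rid=[(w(xr+d,.046,.024),w(xr+d,.064,.024),c) for d,c in((-.006,(0,255,0)),(0,(0,0,255)),(.006,(0,255,0)))]
pt=[(w(xp+d,.02,.031),w(xp+d,.058,.031),(255,0,255)) for d in(-.0015,.0015)]
cv2.imwrite("pics/ov.png",np.vstack([np.hstack([panel(s0,"scene",(320,258),[]),panel(s0,"scene",(320,258),rid)]),np.hstack([panel(s4,"scene",(320,258),pt+rid),panel(t0,"top",(336,208),rid)])]))
E
```

```text
post x 0.23299461827413306
```

View pics/ov.png

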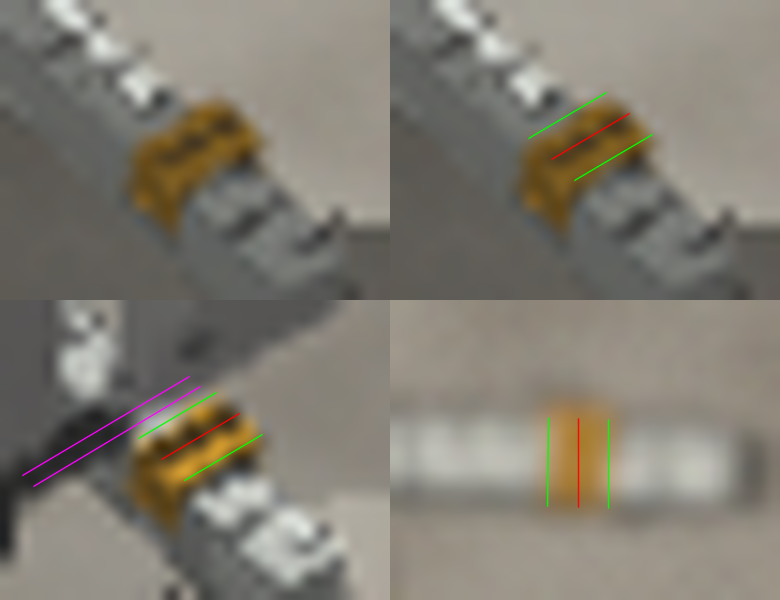

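The overlay shows the fitted rider edges and line (green/red) sitting on the rider in both cameras, to within about 1 mm. The arm's predicted pointer band (magenta) is about 6 mm short of the line, so I'll pull it further.

Request:
play_rows(series=[[0,0.002,0,0,0,0,-0.9],[0,0.002,0,0,0,0,-0.9],[0,0.0015,0,0,0,0,-0.9],[0,0,0,0,0,0,-0.9],[0,0,0,0,0,0,-0.9]])

```text
clock: 19.25
position: [0.5688, -0.2636, 0.0664]
orientation: [-0.0, 0.999, 0.038, -0.001]
contact_force: [-3.6, 4.8, 6.2]
gripper_width: 0.0156
grasp_force: 30.0
```

```bash
python3 - <<'E'
from ov import *
o=bot.observe(); xp=np.dot(o["position"][:2]-G,ax); print("post x",xp,"force",o["contact_force"],o["position"])
B=avg("scene"); cv2.imwrite("pics/s5avg.png",B); A=cv2.imread("pics/s4avg.png"); N=cv2.imread("pics/s2.png")
for _ in range(3):
  for n,z in dict(pointer=.031,rider_line=.024).items():
    for r in bot.place_of("scene",n)[:1]:
      q=at("scene",r["centre"],z)[:2]-G; print(n,round(r["confidence"],2),np.round(r["centre"],1),"gauge x,y",np.round([q@ax,q@ay],4))
  bot.grab_frame("scene")
def prof(im,y0,y1,z,xs):
    g=cv2.cvtColor(im,cv2.COLOR_BGR2GRAY).astype(np.float32); out=[]
    for x in xs:
        ps=np.array([proj("scene",w(x,y,z)) for y in np.linspace(y0,y1,8)],np.float32)
        out.append(cv2.remap(g,ps[:,0].reshape(-1,1),ps[:,1].reshape(-1,1),cv2.INTER_LINEAR).mean())
    return np.round(out).astype(int)
xs=np.arange(.222,.256,.001); print(np.round(xs*1000).astype(int))
for nm,im in(("A",A),("B",B)): 
  print(nm,"y30-42",prof(im,.030,.042,.033,xs)); print(nm,"y46-56",prof(im,.046,.056,.031,xs))
for nm,im in(("N",N),("A",A),("B",B)): print(nm,"rider",prof(im,.050,.062,.024,xs))
E
```

```text
post x 0.23839734538616145 force [-3.59296892  4.80875045  6.15052575] [ 0.56875038 -0.26357385  0.06641064]
pointer 0.56 [332.  266.5] gauge x,y [0.2416 0.0489]
rider_line 0.58 [333.8 268.2] gauge x,y [0.2444 0.0533]
pointer 0.68 [333.8 265. ] gauge x,y [0.2405 0.056 ]
rider_line 0.45 [331.5 266.1] gauge x,y [0.2355 0.0533]
pointer 0.96 [332.  266.5] gauge x,y [0.2416 0.0489]
rider_line 0.51 [333.1 269.2] gauge x,y [0.2459 0.0496]
[222 223 224 225 226 227 228 229 230 231 232 233 234 235 236 237 238 239
 240 241 242 243 244 245 246 247 248 249 250 251 252 253 254 255]
A y30-42 [117 117 116 113 107  95  80  65  55  52  50  49  50  55  63  75  87  97
  99  91  84  79  79  82  89  95 100 101  95  88  82  83  91 103]
A y46-56 [119 109 100  93  89  89  90  90  90  91  97 106 119 133 147 154 149 131
 106  83  71  70  78  97 119 132 129 115  95  84  85  99 118 142]
B y30-42 [ 94  99 103 108 112 114 116 117 117 115 103  83  65  56  53  53  52  52
  52  53  57  63  70  77  81  80  77  76  77  78  78  79  82  87]
B y46-56 [133 124 124 130 136 135 129 121 111 102  96  91  88  87  88  89  90  92
  96 100  98  90  82  76  75  77  78  77  78  78  84  99 118 142]
N rider [167 170 167 164 156 141 125 119 122 125 125 119 111 102  95  87  79  71
  71  77  86  92  93  91  89  88  92  99 108 117 124 130 130 128]
A rider [ 89  89  90  90  89  92  98 109 122 137 149 153 143 122  97  78  70  71
  83 103 123 133 127 111  95  87  91 104 125 146 161 169 171 166]
B rider [133 132 126 118 108 101  95  90  87  87  89  90  91  94  98 101  97  88
  81  78  80  81  81  81  81  83  90 104 125 146 161 169 170 165]
```

```bash
python3 - <<'E'
from ov import *
B=cv2.imread("pics/s5avg.png");A=cv2.imread("pics/s4avg.png")
f=lambda xp:[(w(xp+d,.03,.031),w(xp+d,.055,.031),(255,0,255)) for d in(-.0015,.0015)]+[(w(.2390,.046,.024),w(.2390,.064,.024),(0,0,255))]
b=(320,258)
cv2.imwrite("pics/ov2.png",np.vstack([np.hstack([panel(A,"scene",b,[]),panel(A,"scene",b,f(.2330))]),np.hstack([panel(B,"scene",b,[]),panel(B,"scene",b,f(.2384))])]))
E
```

```text
(no output)
```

View pics/ov2.png

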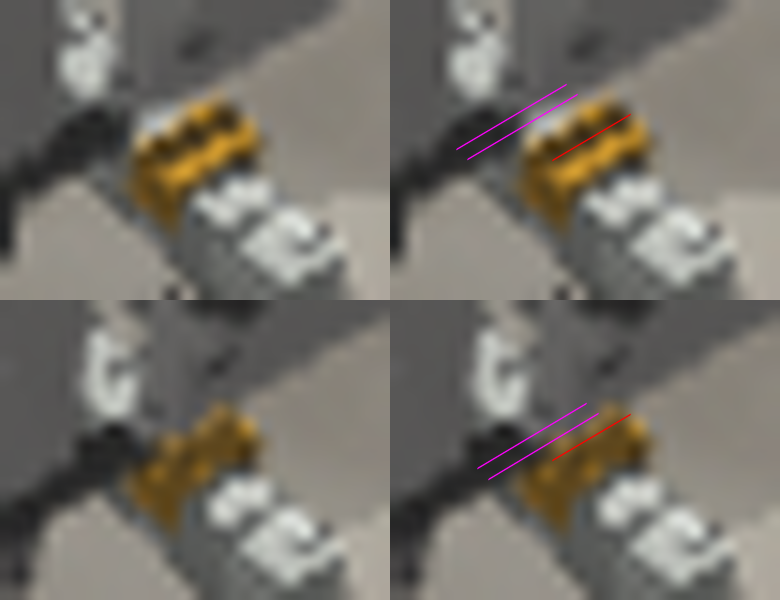

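The grey pointer tip meets the rider at (185,422) in the lower-left panel, within about 1 mm of the line once the height parallax is allowed for. I'll do a short numeric check of the rider's centre before the last trim.

```bash
python3 - <<'E'
from ov import *
xs=np.arange(.222,.258,.0005)
for cam,f in(("top","top0.png"),("scene","scene0.png"),("scene","s2.png")):
    h=cv2.imread("pics/"+f).astype(np.float32); s=(h[...,2]-h[...,0])
    pr=[]
    for x in xs:
        ps=np.array([proj(cam,w(x,y,.024)) for y in np.linspace(.05,.06,6)],np.float32)
        pr.append(cv2.remap(s,ps[:,:1].copy(),ps[:,1:].copy(),cv2.INTER_LINEAR).mean())
    pr=np.array(pr); hi=pr.max()-pr.min(); i=np.nonzero(pr-pr.min()>hi/2)[0]
    wgt=np.clip(pr-pr.min()-.25*hi,0,None); print(cam,f,"edges",xs[i[0]],xs[i[-1]],"mid",(xs[i[0]]+xs[i[-1]])/2,"centroid",(wgt*xs).sum()/wgt.sum())
E
```

```text
top top0.png edges 0.233 0.24450000000000002 mid 0.23875000000000002 centroid 0.23891840637918216
scene scene0.png edges 0.234 0.24550000000000002 mid 0.23975000000000002 centroid 0.23983860951878505Traceback (most recent call last):
  File "<stdin>", line 7, in <module>
  File "h.py", line 13, in proj
    c=bot.get_calibration(cam); K=np.array(c["camera_matrix"],float)
ValueError: time passes only in moves, steps and waits
```

Request:
play_rows(series=[[0,0.0008,0,0,0,0,-0.9],[0,0,0,0,0,0,-0.9],[0,0,0,0,0,0,-0.9],[0,0,0,0,0,0,-0.9]])

```text
clock: 20.5
position: [0.5688, -0.2643, 0.0664]
orientation: [-0.0, 0.999, 0.038, -0.001]
contact_force: [-3.4, 5.6, 4.7]
gripper_width: 0.0152
grasp_force: 30.0
```

```bash
python3 - <<'E'
from ov import *
o=bot.observe(); print("post x",np.dot(o["position"][:2]-G,ax),o["contact_force"],o["gripper_width"],o["clock"])
bot.grab_frame("scene")
for n,z in(("pointer",.031),("brass_can",0),("coaster",0)):
    for r in bot.place_of("scene",n)[:2]: print(n,round(r["confidence"],2),np.round(at("scene",r["centre"],z),4)[:2])
E
```

```text
post x 0.23907829043375228 [-3.37920503  5.58835014  4.67131083] 0.01519578559732601 20.5
pointer 0.57 [ 0.6204 -0.2617]
brass_can 0.95 [ 0.4932 -0.3176]
brass_can 0.56 [ 0.5279 -0.416 ]
coaster 0.81 [ 0.5121 -0.4159]
```

```bash
python3 -c "
from workcell import bot
print(bot.close_job())"
```

```text
the job is handed in; nothing more can be done
None
```

The job is handed in: the brass can stands upright on the cork mat, the lock button was pressed to its stop, and the gripper is still holding the arm with its pointer over the rider line, to about 1 mm by my measurements.

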